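# Put the receipt printer back in service after a paper change

## Task

A fresh paper roll has just been dropped into the black receipt printer: push its raised cover down until it clicks fully shut, then press the green-marked end of the power rocker so that the printer is switched on, then press the blue paper-feed key, keep it down for two seconds and let it go. Work with the fingertips only: the printer stays where it stands, and neither it nor anything else on the table is picked up or shoved about.

Things in the scene. Friction and masses are not known exactly. Their poses are not given: they have to be found in the camera images.
- printer: Black receipt printer, 144 mm wide (y), 196 deep (x), 2 kg, loose on rubber feet. Origin: centre of its underside; +x to its rear (hinge side), +y to its left (the rocker's side), z up. Its flat control deck is the front strip, x -98 to -42 mm, 86 mm high: power rocker at +y, blue feed key at -y, each in a pale frame 89 mm high. The cover is behind the deck; shut, its top is 118 mm high.
- cover (a joint): Angle of the hinged cover (rad): 0 = shut, grows as its front rises; starts at 0.5 to 1.0. A stiff hinge (0.16 N m) lets it stay at any angle. At about 0.09 (front 10 mm proud) a roller shaft under its front meets a spring catch: from there it takes about 7 to 10 N at cover_front to snap past, and then it stays shut.
- cover_front (a point): Point on the cover's outer (top) skin, on its middle line, 100 mm in front of the hinge axis and 20 mm above it when shut (then 118 mm above the table, 12 mm in front of the printer's origin); moves with the cover. The flat skin runs from 13 to 113 mm in front of the axis and is 144 mm wide; beyond it a lip slopes down, to 133 mm.
- cover_hinge (a point): Point on the cover's hinge axis, on the printer's middle line, 88 mm behind the printer's origin and 98 mm above the table. The axis runs along the printer's y.
- power_rocker (a joint): Power rocker (rad): 0 = off (every start), 0.36 = on. Over-centre: it snaps to either end and stays. Switching takes about 3 to 5 N on the raised end, 13 mm from its middle.
- rocker_on_end (a point): Middle of the top face of the rocker's green-marked ON half. Rocker: black, 44 mm long along the printer's y (ON half at +y), 24 mm wide; pivot 92 mm above the table, 73 mm in front of the printer's origin, 38 mm to +y. Off: the ON half (22 mm long) slants up at 0.36 rad, this point 4.5 mm above the pivot. On: the ON half lies level at 92 mm, the other half stands up.
- feed_key (a joint): Travel of the feed key (m): 0 = up, 0.005 = fully down. A spring pushes it back: about 2.5 N to start, 5 N fully down.
- feed_key_top (a point): Middle of the top face of the blue feed key, 24 x 34 mm (x, y), 73 mm in front of the printer's origin and 38 mm to its -y side; 95.5 mm above the table when up.
- spare_roll: Spare white paper roll standing upright, 60 mm diameter, 58 mm high; origin at the centre of its underside. Bystander.
- red_marker: White marker pen with a red cap lying flat, 125 x 17 x 17 mm. Bystander.
- calculator: Dark pocket calculator lying flat, 68 x 115 x 13 mm. Bystander.
- brown_jar: Light brown preserve jar, grey lid, 70 mm diameter, 86 mm high, behind the printer; origin at its underside. Bystander.
- honey_jar: Preserve jar with a cream lid, 60 mm diameter, 92 mm high, behind the printer; origin at its underside. Bystander.
- plum_jar: Purple preserve jar, grey lid, 70 mm diameter, 86 mm high, behind the printer; origin at its underside. Bystander.

How it is judged:
By the outcome, as a careful person would: the job done as asked, in the order asked, and still so for the second after the job is handed in, with the robot touching nothing.
It also fails if it takes over 48 s, if anything falls off the work surface, if the arm or the gripper's body presses on something with over 40 N, if the wrist force passes 120 N, or if a joint passes its speed limit or range.

## Robot

A 7-joint arm with a two-finger parallel gripper is mounted at the origin on a cart in front of the work surface, level with it; the furniture and walls round the work are solid. World frame = base frame: x ahead of the robot, y to its left, z up, the work surface at z = 0. Lengths are in m, angles in rad, forces in N, time in s.
With the tool pointing down it reaches from about 0.4 to 0.85 m from the base axis. Payload 4.5 kg.
Tool frame: the origin (TCP) lies at the very end of the fingers, on their centre line; the grasp point (between the pads) lies 19 mm behind it (r.pinch_z is the distance from the TCP to the grasp point, in m); x points along the fingers, y is the direction in which the jaws open and shut, and the axes are right-handed (so a half turn about x gives the same grasp; the last joint's range is limited). The gripper opens to 88 mm and grips with 3 to 60 N. Pads are 18 mm wide; open, the fingers measure 123 mm over their backs; the gripper's body (75 mm by 187 mm) begins 45 mm behind the grasp point.
Start: joints at [1.171, 0.689, -0.195, 1.565, 0.157, 0.902, -0.215], TCP at [0.263, -0.567, 0.208] pointing down, gripper open.
Joint ranges: [-3.01, 3.01], [-0.46, 2.08], [-1.47, 1.51], [0.13, 2.56], [-1, 4.14], [0.04, 2.09], [-2.66, 2.66]. Speed limits (rad/s): [2.57, 2.57, 3.14, 3.14, 3.14, 3.14, 3.14].

## Interface

Orientations are given as a unit quaternion [x, y, z, w].
In Python, from plant import telemetry, cams, job, r gives the robot as it stands.
- The arm moves only by the tool send_rows, never from a script. Its argument "commands" is one flat list of numbers, 7 for each row, row after row: the shift along the world's x, y, z as a fraction of full scale, then the turn, a rotation vector about the world's x, y, z as a fraction of full scale, then the closure, from 0 (fully open) to 1 (shut). In form: [dx, dy, dz, wx, wy, wz, claw, dx, dy, dz, wx, wy, wz, claw, ...]. A call has 1 to 12 rows; each row shifts and turns the pose as measured when the row begins; what a row does not reach is not made up. Full scale, the value 1, is 250 mm for a shift and 90 degrees for a turn. A row lasts 1/10 s, in which the tool goes at most 50 mm and 8.59 degrees, less where a joint would pass 70% of its speed; a pose out of reach is approached as far as the arm can. A call with a number of a shift or a turn outside -1 to 1 is refused whole. A call with a gripper value outside its range is refused whole. The fingers move at their own pace and stop on an object; "newtons" is the grip in N (left out, the last holds). Time passes only in rows, so rows that do not move let the fingers close. It gives the time, the measured TCP pose, the force and the opening at its end, in the units of the state.
- telemetry.get_state(): the state, without advancing time (a new reading comes with each control period).
- cams.snapshot(name): name is "scene" or "top"; returns a dict with "image" (480x640x3 uint8, blue, green, red), "intrinsics" (3x3 intrinsics, pixels), "k1" (the pictures are not rectified: a ray, as slopes to the right and down, at radius r is drawn at 1 + k1 r^2 times it, then the intrinsics apply), "world_to_cam" (4x4, takes a point from world to camera coordinates). Camera axes: x right, y down, z forward; pixel columns grow to the right and rows downward; lengths in m; the calibration is good to about 2 mm. A picture is of the moment at which its call begins. There is no depth.
- job.finish_job(): hands the job in, once; it reports no verdict.
The state is a dict: "clock": time; "q": joint angles; "qd": joint speeds; "joint_torque": joint torques, N m; "tool_pos": TCP position; "eef_rot": TCP orientation; "contact_force": force on the tool from outside, world axes, zero at the start; "moment": the same for the moment, N m; "opening": opening from 0.0 (shut) to 1.0 (fully open).
Only numpy, scipy, OpenCV 4.12 (cv2) and the standard library are available. Lean on these libraries where they do the work, as an engineer would, in place of code of your own. Each camera call takes 0.05 s, during which the arm holds its last target.

## Working session

There is one attempt and no reset: what is moved stays moved. The work goes in short steps, Python scripts to look and compute and a tool call to move; the robot and the scene stay as the last step left them, time stands still between calls to the robot, and variables do not carry over. Pictures are saved under pics/ and viewed, and the job is handed in when it is done.

Besides the shell and the picture viewer there is one more tool, called in YAML: its name, and indented under it one key for each argument. send_rows: Moves the arm, as the interface text tells. Its arguments: {"type":"object","properties":{"commands":{"type":"array"},"newtons":{"type":"number"}},"required":["commands"]}

```bash
ls; mkdir -p pics; python3 - <<'E'
from plant import telemetry,cams,job,r
import cv2,numpy as np
for n in("scene","top"):
    s=cams.snapshot(n); cv2.imwrite(f"pics/{n}0.png",s["image"]); np.savez(f"{n}0.npz",**s)
    print(n,s["intrinsics"],s["k1"],np.round(s["world_to_cam"],4))
print(telemetry.get_state(), r.pinch_z)
E
```

```text
pics
scene [[439.52798566   0.         316.52246217]
 [  0.         439.52798566 241.89517305]
 [  0.           0.           1.        ]] -0.10500337376184722 [[ 0.7108 -0.7033 -0.0043 -0.3697]
 [-0.5119 -0.5132 -0.6889  0.4452]
 [ 0.4823  0.4919 -0.7248  0.5574]
 [ 0.      0.      0.      1.    ]]
top [[435.50458382   0.         324.04587295]
 [  0.         435.50458382 248.97749151]
 [  0.           0.           1.        ]] -0.0823768753161344 [[ 0.0222 -0.9997  0.0105  0.0838]
 [-0.9853 -0.0237 -0.1695  0.6574]
 [ 0.1697 -0.0066 -0.9855  0.9091]
 [ 0.      0.      0.      1.    ]]
{'clock': 0.1, 'q': array([ 1.17080095,  0.6898867 , -0.19455405,  1.56620974,  0.15734047,
        0.90250866, -0.21510565]), 'qd': array([ 3.89899080e-05, -1.54919192e-03,  1.50696191e-04, -4.15924514e-03,
        1.22349009e-03,  2.23393426e-04,  4.54454900e-05]), 'joint_torque': array([-2.77804735e-03, -5.28500462e+01, -1.27141122e+00, -1.53836060e+01,
       -5.25876344e-02,  2.01436691e-03, -6.43854463e-06]), 'tool_pos': array([ 0.26240951, -0.56657965,  0.20680759]), 'eef_rot': array([-0.69036273, -0.15275691,  0.69069704, -0.15166488]), 'contact_force': array([-0.50359798, -0.21641006, -0.03078708]), 'moment': array([ 0.05401071,  0.05328777, -0.03986741]), 'opening': 1.001785227004005} 0.0187
```

View pics/scene0.png

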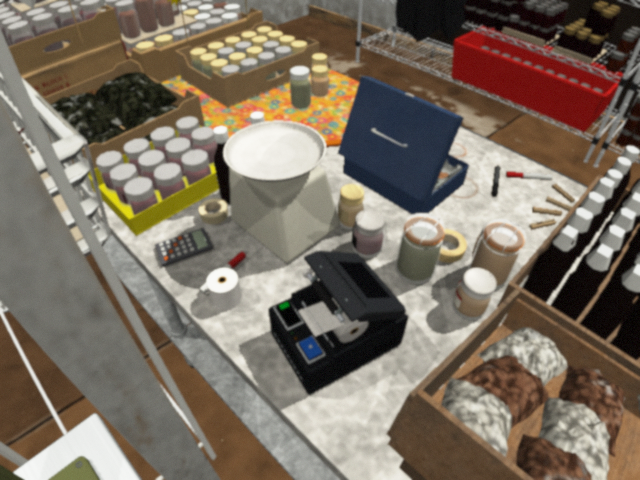

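View pics/top0.png

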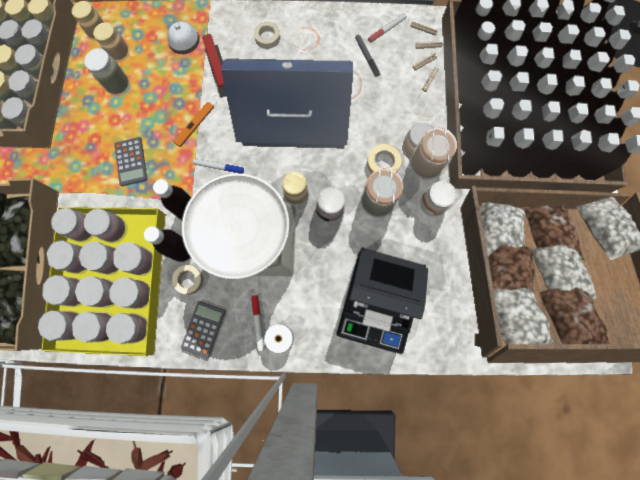

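```bash
cat > h.py <<'E'
import numpy as np,cv2
def ray(s,u,v):
    K=s["intrinsics"];k=float(s["k1"])
    d=np.array([k,0,0,0,0.])
    # drawn = ray*(1+k1 r^2): same as OpenCV model
    p=cv2.undistortPoints(np.array([[[u,v]]],float),K,np.array([k,0,0,0.]))[0,0]
    T=s["world_to_cam"];R=T[:3,:3];o=-R.T@T[:3,3]
    return o,R.T@np.array([p[0],p[1],1.])
def plane(s,u,v,z):
    o,d=ray(s,u,v);return o+d*(z-o[2])/d[2]
def proj(s,P):
    T=s["world_to_cam"];P=np.atleast_2d(np.asarray(P,float))
    return cv2.projectPoints(P.reshape(-1,1,3),cv2.Rodrigues(T[:3,:3])[0],T[:3,3],s["intrinsics"],np.array([float(s["k1"]),0,0,0.]))[0][:,0]
def tri(s1,p1,s2,p2):
    o1,d1=ray(s1,*p1);o2,d2=ray(s2,*p2)
    A=np.c_[d1,-d2];t=np.linalg.lstsq(A,o2-o1,rcond=None)[0]
    a=o1+d1*t[0];b=o2+d2*t[1];return (a+b)/2,np.linalg.norm(a-b)
def blobs(img,lo,hi,roi):
    x0,y0,x1,y1=roi
    m=np.zeros(img.shape[:2],np.uint8);m[y0:y1,x0:x1]=cv2.inRange(cv2.cvtColor(img,cv2.COLOR_BGR2HSV),np.array(lo),np.array(hi))[y0:y1,x0:x1]
    n,l,st,c=cv2.connectedComponentsWithStats(m)
    return [(st[i,4],c[i].round(2),st[i,:4]) for i in range(1,n) if st[i,4]>8]
E
python3 - <<'E'
from h import *
S={n:dict(np.load(f"{n}0.npz")) for n in("scene","top")}
roi={"scene":(260,240,420,400),"top":(325,240,440,365)}
P={}
for n in S:
    for c,lo,hi,z in(("blue",(100,120,50),(125,255,255),.0955),("green",(50,120,40),(80,255,255),.0965)):
        for b in blobs(S[n]["image"],lo,hi,roi[n]):
            print(n,c,b,plane(S[n],*b[1],z).round(4)); 
            if b[0]>30:P[n,c]=b[1]
for c in("blue","green"): print(c,tri(S["scene"],P["scene",c],S["top"],P["top",c]))
for n in S:
    x0,y0,x1,y1=roi[n]
    cv2.imwrite(f"pics/{n}crop.png",cv2.resize(S[n]["image"][y0:y1,x0:x1],None,fx=4.5,fy=4.5,interpolation=cv2.INTER_CUBIC)[:600,:800])
    print(n,"cam",ray(S[n],320,240)[0])
E
```

```text
scene blue (np.int32(299), array([310.04, 347.21]), array([300, 336,  22,  23], dtype=int32)) [ 0.4618 -0.0449  0.0955]
scene green (np.int32(69), array([283.96, 305.19]), array([278, 301,  12,   9], dtype=int32)) [0.4862 0.0437 0.0965]
top blue (np.int32(175), array([390.87, 338.66]), array([382, 332,  18,  15], dtype=int32)) [ 0.464  -0.0428  0.0955]
top green (np.int32(48), array([349.29, 326.9 ]), array([346, 323,   7,   9], dtype=int32)) [0.4864 0.0435 0.0965]
blue (array([ 0.4636546 , -0.04334111,  0.09135971]), np.float64(0.0005553301963803065))
green (array([0.48629712, 0.04360762, 0.09659733]), np.float64(0.0002624690423332335))
scene cam [ 0.2218211  -0.30577163  0.70915482]
top cam [0.49165511 0.10529534 1.00639562]
```

```bash
ls -la pics
```

```text
total 1772
drwxr-xr-x 2 agent agent   4096 Dec  6 15:00 .
drwxr-xr-x 3 agent agent   4096 Dec  6 15:00 ..
-rw-r--r-- 1 agent agent 566808 Dec  6 15:00 scene0.png
-rw-r--r-- 1 agent agent 446553 Dec  6 15:00 scenecrop.png
-rw-r--r-- 1 agent agent 508819 Dec  6 15:00 top0.png
-rw-r--r-- 1 agent agent 271698 Dec  6 15:00 topcrop.png
```

View pics/scenecrop.png

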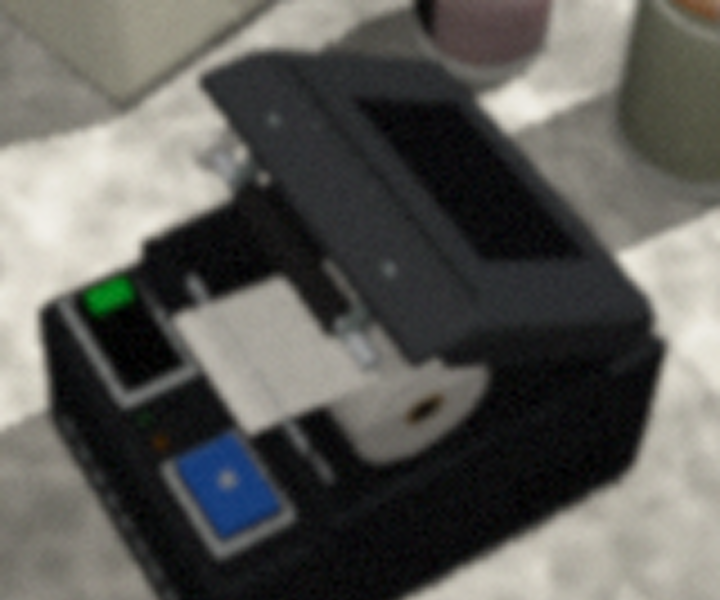

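View pics/topcrop.png

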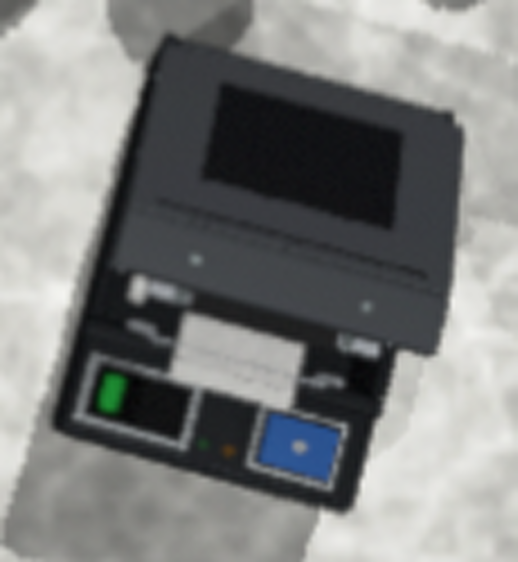

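```bash
python3 - <<'E'
from h import *
from scipy.spatial.transform import Rotation as R
S={n:dict(np.load(f"{n}0.npz")) for n in("scene","top")}
sc=lambda x,y:(260+x/4.5,240+y/4.5); tp=lambda x,y:(325+x/4.5,240+y/4.5)
print("origin top",proj(S["top"],[[0,0,0],[0.1,0,.2],[.26,-.567,.2],[0.25,0.1,.2]]).round(0).tolist())
for nm,a,b in(("lipL",(205,80),(115,267)),("lipR",(420,360),(437,352)),("screwL",(275,120),(195,260)),("screwR",(390,269),(366,307)),("winFL",(478,258),(392,228)),):
    print(nm,*tri(S["scene"],sc(*a),S["top"],tp(*b)))
F=np.array([.463,-.0437]);G=np.array([.4863,.0436])
d=G-F;th=np.arctan2(-d[0],d[1]);ex=np.array([np.cos(th),np.sin(th)]);ey=np.array([-ex[1],ex[0]])
O=F+.073*ex+.038*ey
print("th",th,"len",np.linalg.norm(d),"O",O)
W=lambda x,y,z:np.r_[O+x*ex+y*ey,z]
pts=[W(-.098,.072,.086),W(-.098,-.072,.086),W(-.098,-.072,0),W(.098,-.072,0)]
col=[(0,0,255)]*4
for a in(.5,.6,.7,.8,.9):
    for y in(-.072,.072):
        pts.append(W(.088-(.113*np.cos(a)-.02*np.sin(a)),y,.098+.113*np.sin(a)+.02*np.cos(a)))
for n in S:
    im=S[n]["image"].copy()
    im=cv2.resize(im,None,fx=4.5,fy=4.5,interpolation=cv2.INTER_CUBIC)
    for i,p in enumerate(proj(S[n],pts)):
        cv2.circle(im,tuple((p*4.5+1.75).astype(int).tolist()),4,(0,0,255) if i<4 else (0,255,255),-1)
        if i>=4: cv2.putText(im,str(.5+.1*((i-4)//2)),tuple((p*4.5+6).astype(int).tolist()),0,.5,(0,255,0))
    x0,y0=(260,240) if n=="scene" else (325,240)
    cv2.imwrite(f"pics/{n}chk.png",im[int(y0*4.5)-60:int(y0*4.5)+540,int(x0*4.5)-40:int(x0*4.5)+760])
q=R.from_quat([-0.69036273,-0.15275691,0.69069704,-0.15166488]).as_matrix()
print(q.round(3))
E
```

```text
origin top [[362.0, 550.0], [374.0, 549.0], [670.0, 449.0], [319.0, 461.0]]
lipL [0.539944   0.04622409 0.17274082] 0.002592362870501762
lipR [ 0.50600041 -0.09019062  0.17385801] 0.000798106512327259
screwL [0.54303249 0.01286707 0.17579351] 0.0015871220630431099
screwR [ 0.52446853 -0.05974491  0.17561772] 0.0011214116978849852
winFL [ 0.55789557 -0.07278585  0.16261735] 0.0021514062232037457
th -0.260816264988537 len 0.09035585205176254 O [ 0.54333016 -0.02580963]
[[-0.001  0.42  -0.907]
 [ 0.001 -0.907 -0.42 ]
 [-1.    -0.002  0.   ]]
```

View pics/scenechk.png

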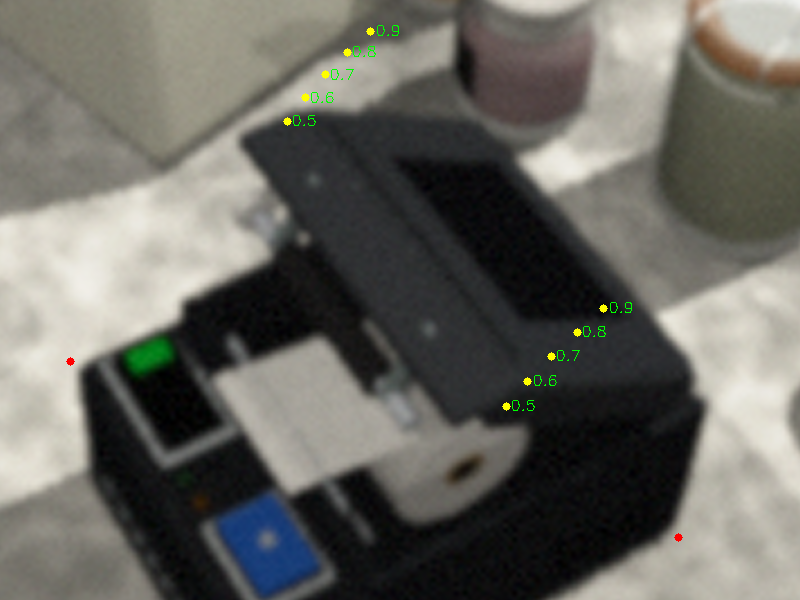

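View pics/topchk.png

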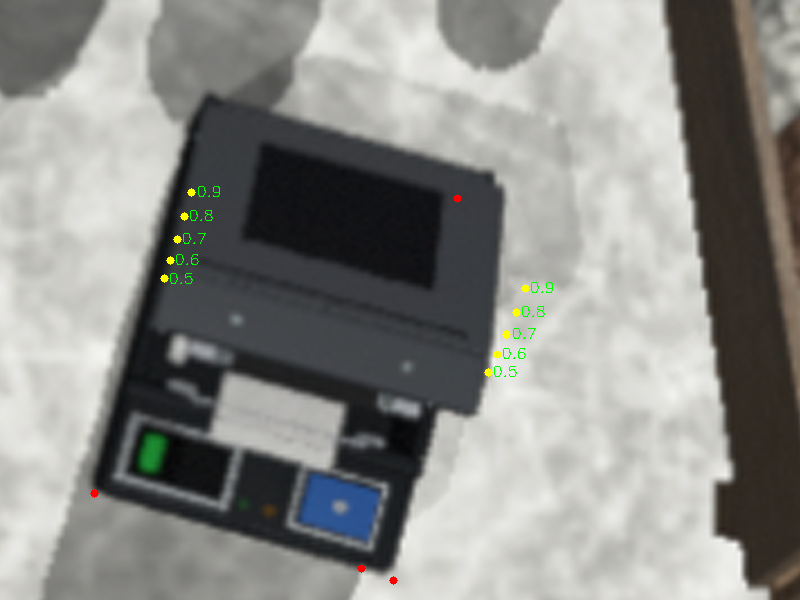

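send_rows:
  commands: [0,0,0.15,0,0,0,1,0,0,0.15,0,0,0,1,0,0,0.15,0,0,0,1,0.066,0.119,0,0,0,0.04,1,0.066,0.119,0,0,0,0.04,1,0.066,0.119,0,0,0,0.04,1,0.066,0.119,0,0,0,0.04,1,0.066,0.119,0,0,0,0.04,1,0.066,0.119,0,0,0,0.04,1]
  newtons: 20

```text
clock: 1.0
tool_pos: [0.3572, -0.3839, 0.3189]
eef_rot: [-0.647, -0.282, 0.652, -0.278]
contact_force: [-0.5, 0.2, 0.2]
opening: 0.208
```

send_rows:
  commands: [0.07,0.12,0,0,0,0.04,1,0.07,0.12,0,0,0,0.04,1,0.07,0.12,0,0,0,0.04,1,0.07,0.12,0,0,0,0.04,1,0.07,0.12,0,0,0,0.04,1,0.07,0.12,0,0,0,0.04,1,0.07,0.12,0,0,0,0.04,1,0.07,0.12,0,0,0,0.04,1,0.07,0.12,0,0,0,0,1,0.07,0.12,0,0,0,0,1,0.04,0.1,0,0,0,0,1,0,0,0,0,0,0,1]

```text
clock: 2.2
tool_pos: [0.5455, -0.0385, 0.3155]
eef_rot: [-0.548, -0.445, 0.558, -0.437]
contact_force: [0.4, 0.3, -0.5]
opening: 0.002
```

```bash
cat > st.py <<'E'
from plant import telemetry,cams
from h import *
from scipy.spatial.transform import Rotation as R
s=telemetry.get_state();m=R.from_quat(s["eef_rot"]).as_matrix()
th=-.2608;ex=np.array([np.cos(th),np.sin(th),0]);ey=np.array([-ex[1],ex[0],0]);O=np.array([.5433,-.0258,0])
p=s["tool_pos"];print("t",s["clock"],"p",p.round(4),"printer frame",((p-O)@ex).round(4),((p-O)@ey).round(4),"F",s["contact_force"].round(2),"op",s["opening"])
jd=np.degrees(np.arctan2(m[1,1],m[0,1]));print("jaw deg",jd,"tilt rotvec to fix",np.degrees(np.cross(m[:,0],[0,0,-1])).round(2),"q",s["q"].round(2))
import sys
if len(sys.argv)>1:
    for n in("scene","top"): cv2.imwrite(f"pics/{n}{sys.argv[1]}.png",cams.snapshot(n)["image"])
E
python3 st.py 1
```

```text
t 2.2 p [ 0.5455 -0.0385  0.3155] printer frame 0.0054 -0.0118 F [ 0.4   0.28 -0.46] op 0.0017805916929380281
jaw deg -12.879660615689874 tilt rotvec to fix [-0.05 -1.03 -0.  ] q [ 0.3   0.51 -0.52  1.62  0.27  1.1  -0.51]
```

View pics/scene1.png

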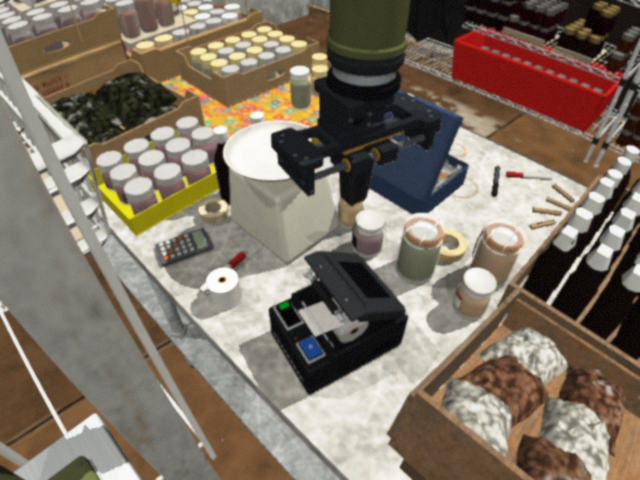

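View pics/top1.png

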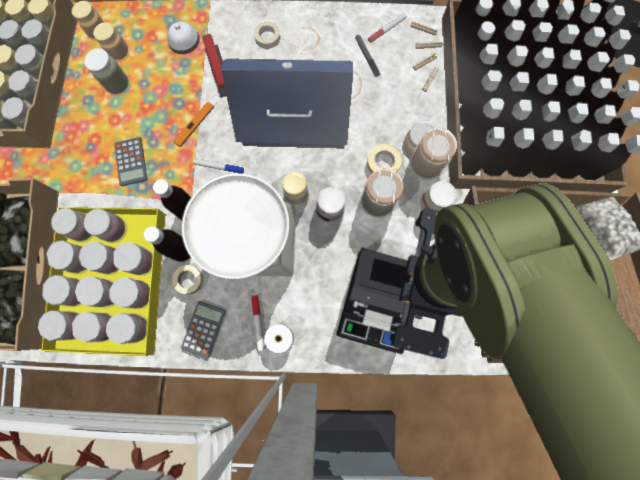

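send_rows:
  commands: [0.056,0.034,-0.1,0,-0.0114,-0.023,1,0,0,-0.1,0,0,0,1,0,0,-0.1,0,0,0,1,0,0,-0.1,0,0,0,1,0,0,-0.06,0,0,0,1,0,0,0,0,0,0,1]

```text
clock: 2.9
tool_pos: [0.5555, -0.0486, 0.1963]
eef_rot: [-0.563, -0.421, 0.569, -0.427]
contact_force: [-0.6, 0.2, 0.7]
opening: 0.002
```

```bash
python3 st.py 2
```

```text
t 2.9 p [ 0.5555 -0.0486  0.1963] printer frame 0.0176 -0.0189 F [-0.64  0.23  0.74] op 0.0017153933435511658
jaw deg -16.31652344102046 tilt rotvec to fix [ 0.66 -0.16  0.  ] q [ 0.26  0.64 -0.44  1.78  0.37  0.81 -0.65]
```

send_rows:
  commands: [0.02,0.073,0,0.007,0,0.01,1,0,0,0,0,0,0,1]

```text
clock: 3.2
tool_pos: [0.5639, -0.029, 0.2005]
eef_rot: [0.564, 0.427, -0.561, 0.429]
contact_force: [-0.6, 0.8, 0.1]
opening: 0.011
```

```bash
python3 st.py 3; python3 -c "
import cv2
a=cv2.imread('pics/scene3.png')[200:400,250:450];b=cv2.imread('pics/top3.png')[200:400,300:500]
cv2.imwrite('pics/c3.png',cv2.resize(cv2.hconcat([a,b]),None,fx=2,fy=2,interpolation=2))"
```

```text
t 3.2 p [ 0.5639 -0.029   0.2005] printer frame 0.0207 0.0022 F [-0.6   0.8   0.07] op 0.010799682199460942
jaw deg -15.449836407038292 tilt rotvec to fix [-0.07  0.32  0.  ] q [ 0.24  0.64 -0.45  1.76  0.36  0.82 -0.65]
```

View pics/c3.png

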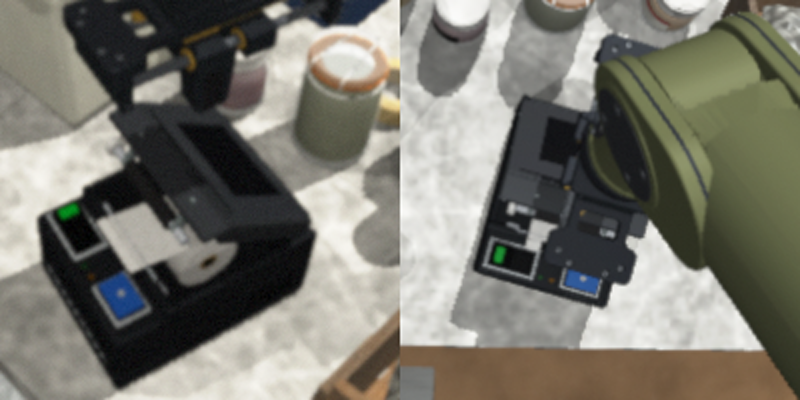

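send_rows:
  commands: [-0.012,-0.002,-0.03,0,0,0,1,-0.012,0,-0.03,0,0,0,1,0,0,-0.03,0,0,0,1,0,0,-0.02,0,0,0,1,0,0,-0.02,0,0,0,1]

```text
clock: 3.8
tool_pos: [0.5565, -0.0331, 0.1657]
eef_rot: [0.564, 0.425, -0.563, 0.429]
contact_force: [-0.4, 0.4, -0.6]
opening: 0.007
```

```bash
python3 st.py
```

```text
t 3.8 p [ 0.5565 -0.0331  0.1657] printer frame 0.0146 -0.0037 F [-0.38  0.36 -0.59] op 0.00697054014014709
jaw deg -15.626103077082048 tilt rotvec to fix [0.17 0.29 0.  ] q [ 0.23  0.68 -0.42  1.81  0.4   0.73 -0.69]
```

send_rows:
  commands: [-0.01,0.008,-0.02,0,0,0,1,-0.012,0.008,-0.02,0,0,0,1,-0.012,0.006,-0.02,0,0,0,1]

```text
clock: 4.1
tool_pos: [0.5476, -0.0274, 0.149]
eef_rot: [0.564, 0.425, -0.563, 0.429]
contact_force: [-0.5, -0.0, 0.1]
opening: 0.007
```

```bash
python3 st.py
```

```text
t 4.1 p [ 0.5476 -0.0274  0.149 ] printer frame 0.0045 -0.0005 F [-0.53 -0.    0.15] op 0.007086046472201237
jaw deg -15.663322017608396 tilt rotvec to fix [0.16 0.27 0.  ] q [ 0.21  0.69 -0.4   1.86  0.42  0.68 -0.72]
```

```bash
cat > v.py <<'E'
import cv2,sys
n=sys.argv[1]
a=cv2.imread(f'pics/scene{n}.png')[220:400,240:440];b=cv2.imread(f'pics/top{n}.png')[220:400,310:510]
cv2.imwrite(f'pics/c{n}.png',cv2.resize(cv2.hconcat([a,b]),None,fx=2,fy=2,interpolation=2))
E
python3 st.py 4; python3 v.py 4
```

```text
t 4.1 p [ 0.5476 -0.0274  0.149 ] printer frame 0.0045 -0.0005 F [-0.53 -0.    0.15] op 0.007086046472201237
jaw deg -15.663322017608396 tilt rotvec to fix [0.16 0.27 0.  ] q [ 0.21  0.69 -0.4   1.86  0.42  0.68 -0.72]
```

View pics/c4.png

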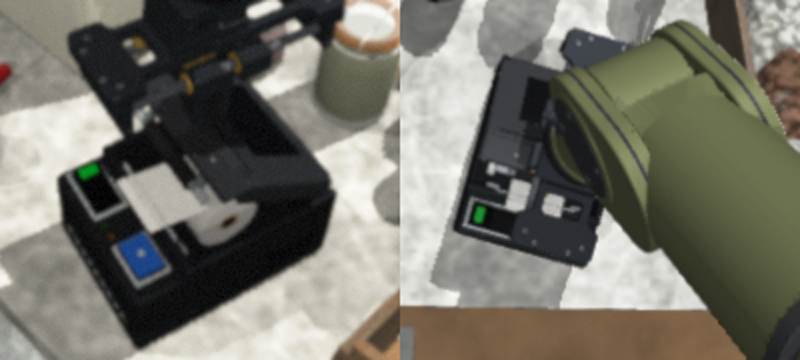

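```bash
python3 - <<'E'
from h import *
from plant import telemetry
S={n:dict(np.load(f"{n}0.npz")) for n in("scene","top")}
p=telemetry.get_state()["tool_pos"]
out=[]
for n,(x0,y0) in(("scene",(265,220)),("top",(330,230))):
    im=cv2.imread(f"pics/{n}4.png");big=cv2.resize(im[y0:y0+140,x0:x0+100],None,fx=4,fy=4,interpolation=2)
    for k,c in((0,(0,0,255)),(.03,(0,255,255))):
        q=((proj(S[n],p+[0,0,k])[0]-[x0,y0])*4+2).astype(int);cv2.circle(big,tuple(q.tolist()),4,c,-1)
    out.append(big)
cv2.imwrite("pics/c4b.png",cv2.hconcat(out))
E
```

```text
(no output)
```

View pics/c4b.png

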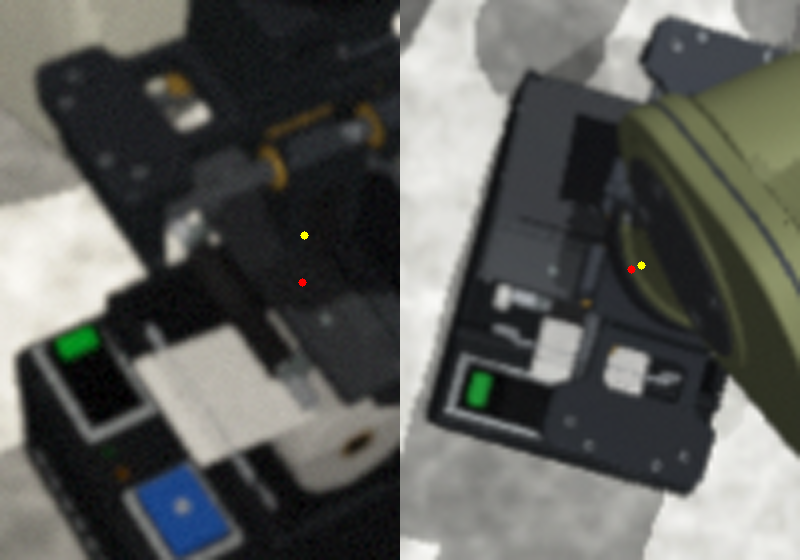

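```bash
python3 - <<'E'
from h import *
S={n:dict(np.load(f"{n}0.npz")) for n in("scene","top")}
print(proj(S["scene"],[.5639,-.029,.2005]))
out=[]
for n in("0","4"):
    im=cv2.imread(f"pics/scene{n}.png")[220:345,270:370].astype(float)
    im=np.clip(im*3,0,255).astype(np.uint8)
    out.append(cv2.resize(im,None,fx=4,fy=4,interpolation=2))
cv2.imwrite("pics/c4c.png",cv2.hconcat(out))
E
```

```text
[[349.75209558 263.71768652]]
```

View pics/c4c.png

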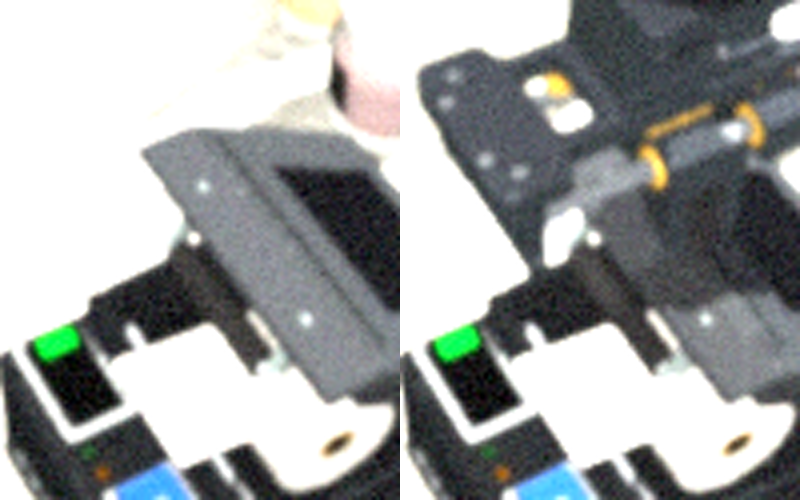

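```bash
python3 - <<'E'
from h import *
S={n:dict(np.load(f"{n}0.npz")) for n in("scene","top")}
out=[]
for n,p in(("1",[.5455,-.0385,.3155]),("3",[.5639,-.029,.2005])):
    im=cv2.imread(f"pics/scene{n}.png")
    q=proj(S["scene"],p)[0];x0,y0=(q-[50,70]).astype(int)
    im=np.clip(im[y0:y0+125,x0:x0+100].astype(float)*2.5,0,255).astype(np.uint8)
    im=cv2.resize(im,None,fx=4,fy=4,interpolation=2);cv2.circle(im,tuple(((q-[x0,y0])*4+2).astype(int).tolist()),3,(0,0,255),-1);out.append(im)
cv2.imwrite("pics/c5.png",cv2.hconcat(out))
E
```

```text
(no output)
```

View pics/c5.png

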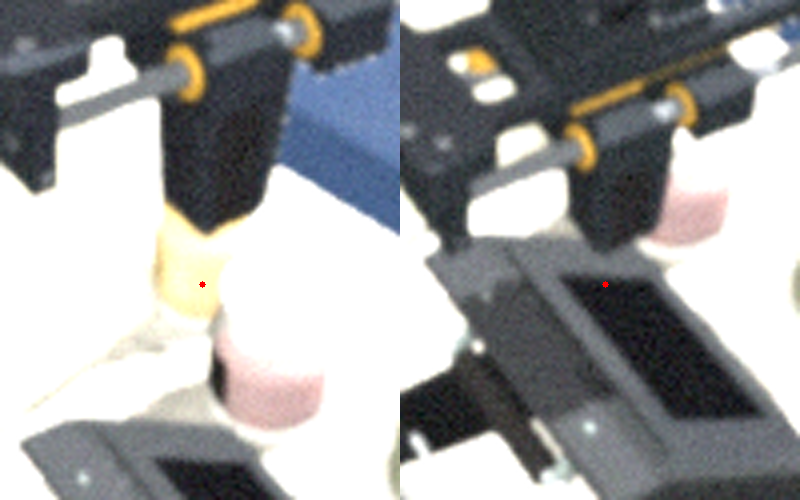

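```bash
python3 - <<'E'
from h import *
S={n:dict(np.load(f"{n}0.npz")) for n in("scene","top")}
O=np.array([.5476,-.0274,.149]);th=np.radians(-15.66);ex=np.array([np.cos(th),np.sin(th),0]);ey=np.array([-ex[1],ex[0],0])
for t,s in(((570,420),(455,75)),((588,447),(447,103)),((656,465),(485,160)),((683,457),(520,172))):
    a,g=tri(S["scene"],(270+(s[0]-400)/4,220+s[1]/4),S["top"],(330+(t[0]-400)/4,230+t[1]/4))
    d=a-O;print(a.round(3),round(g,4),"tool rel",(d@ex).round(3),(d@ey).round(3),d[2].round(3))
E
```

```text
[0.476 0.018 0.285] 0.0021 tool rel -0.081 0.024 0.136
[0.465 0.01  0.285] 0.0025 tool rel -0.089 0.014 0.136
[ 0.458 -0.018  0.285] 0.0012 tool rel -0.089 -0.015 0.136
[ 0.462 -0.029  0.285] 0.0024 tool rel -0.082 -0.025 0.136
```

send_rows:
  commands: [0.035,-0.009,0,0,0,0,1,0,0,-0.012,0,0,0,1,0,0,-0.012,0,0,0,1,0,0,-0.012,0,0,0,1]

```text
clock: 4.6
tool_pos: [0.5579, -0.0299, 0.1402]
eef_rot: [0.565, 0.425, -0.562, 0.429]
contact_force: [-0.3, -0.0, 1.4]
opening: 0.009
```

```bash
python3 st.py
```

```text
t 4.6 p [ 0.5579 -0.0299  0.1402] printer frame 0.0152 -0.0001 F [-0.25 -0.04  1.4 ] op 0.009321933538083032
jaw deg -15.65110637161959 tilt rotvec to fix [0.17 0.36 0.  ] q [ 0.21  0.71 -0.4   1.83  0.43  0.67 -0.71]
```

send_rows:
  commands: [-0.012,0.003,-0.02,0,0,0,1,-0.014,0.004,-0.02,0,0,0,1,-0.014,0.004,-0.02,0,0,0,1]

```text
clock: 4.9
tool_pos: [0.5479, -0.0271, 0.1243]
eef_rot: [0.565, 0.425, -0.562, 0.43]
contact_force: [0.9, 0.1, 0.1]
opening: 0.004
```

```bash
python3 st.py 6; python3 v.py 6
```

```text
t 4.9 p [ 0.5479 -0.0271  0.1243] printer frame 0.0048 -0.0001 F [0.95 0.13 0.08] op 0.004030439458858033
jaw deg -15.68649882122411 tilt rotvec to fix [0.16 0.44 0.  ] q [ 0.19  0.72 -0.38  1.88  0.45  0.61 -0.74]
```

View pics/c6.png

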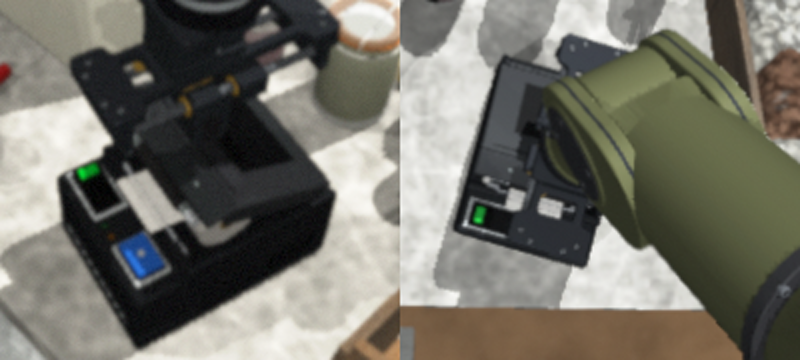

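send_rows:
  commands: [-0.01,0.003,-0.02,0,0,0,1,-0.01,0.003,-0.02,0,0,0,1,-0.009,0.002,-0.02,0,0,0,1,-0.008,0.002,-0.02,0,0,0,1]

```text
clock: 5.4
tool_pos: [0.5377, -0.0243, 0.1029]
eef_rot: [0.565, 0.425, -0.562, 0.43]
contact_force: [0.3, -0.5, -0.1]
opening: 0.002
```

```bash
python3 st.py
```

```text
t 5.4 p [ 0.5377 -0.0243  0.1029] printer frame -0.0058 -0.0 F [ 0.32 -0.48 -0.14] op 0.0023752873953416243
jaw deg -15.662957206996214 tilt rotvec to fix [0.17 0.41 0.  ] q [ 0.17  0.75 -0.35  1.92  0.47  0.54 -0.78]
```

send_rows:
  commands: [-0.008,0.002,-0.018,0,0,0,1,-0.006,0.002,-0.018,0,0,0,1]

```text
clock: 5.6
tool_pos: [0.5343, -0.0234, 0.0933]
eef_rot: [0.565, 0.425, -0.562, 0.43]
contact_force: [0.6, -1.7, 3.4]
opening: 0.003
```

```bash
python3 st.py 7; python3 v.py 7
```

```text
t 5.6 p [ 0.5343 -0.0234  0.0933] printer frame -0.0094 -0.0 F [ 0.62 -1.71  3.44] op 0.0026534983882616522
jaw deg -15.66712615899746 tilt rotvec to fix [0.18 0.45 0.  ] q [ 0.16  0.76 -0.33  1.94  0.49  0.51 -0.79]
```

View pics/c7.png

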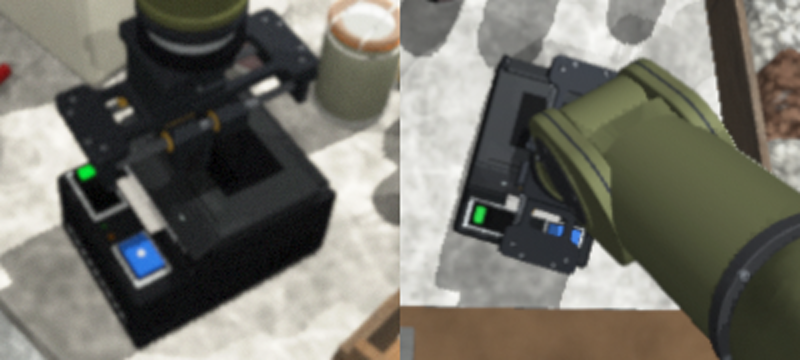

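send_rows:
  commands: [-0.002,0,-0.012,0,0,0,1,-0.002,0,-0.012,0,0,0,1]

```text
clock: 5.9
tool_pos: [0.5323, -0.023, 0.0868]
eef_rot: [0.564, 0.425, -0.562, 0.429]
contact_force: [-5.6, -0.6, 34.1]
opening: 0.008
```

send_rows:
  commands: [-0.002,0,-0.012,0,0,0,1,0,0,-0.012,0,0,0,1]

```text
clock: 6.1
tool_pos: [0.5324, -0.0231, 0.0868]
eef_rot: [0.565, 0.423, -0.562, 0.431]
contact_force: [-9.3, -0.4, 36.6]
opening: 0.003
```

send_rows:
  commands: [0,0,0.01,0,0,0,1,0,0,0.04,0,0,0,1,0,0,0.08,0,0,0,1,0,0,0.1,0,0,0,1,0.05,-0.1,0.1,0,0,0,1,0.05,-0.1,0,0,0,0,1,0.05,-0.1,0,0,0,0,1,0,0,0,0,0,0,1]

```text
clock: 6.9
tool_pos: [0.5704, -0.0993, 0.1758]
eef_rot: [0.564, 0.425, -0.561, 0.432]
contact_force: [-0.2, -0.2, -0.0]
opening: 0.004
```

```bash
python3 st.py 8; python3 v.py 8
```

```text
t 6.9 p [ 0.5704 -0.0993  0.1758] printer frame 0.0451 -0.064 F [-0.23 -0.17 -0.05] op 0.004427702312463822
jaw deg -15.426458963754088 tilt rotvec to fix [0.31 0.62 0.  ] q [ 0.35  0.69 -0.44  1.75  0.4   0.79 -0.56]
```

View pics/c8.png

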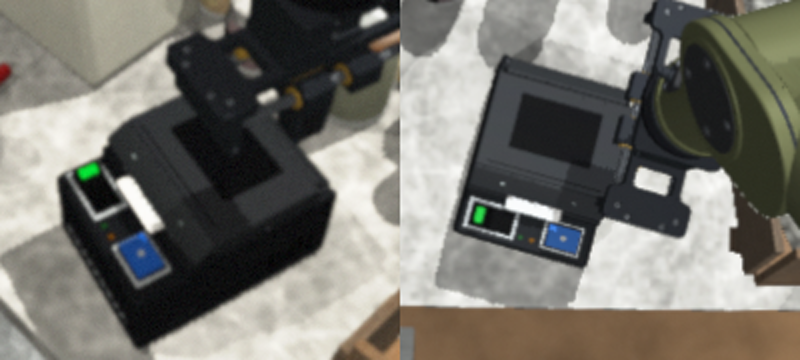

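```bash
python3 - <<'E'
from h import *
S={n:dict(np.load(f"{n}0.npz")) for n in("scene","top")}
roi={"scene":(260,240,420,400),"top":(325,240,440,365)}
for c,lo,hi,z in(("blue",(100,120,50),(125,255,255),.0955),("green",(50,120,40),(80,255,255),.0965)):
    P={}
    for n in S:
        im=cv2.imread(f"pics/{n}8.png")
        for b in blobs(im,lo,hi,roi[n]):
            if b[0]>30: P[n]=b[1]; print(n,c,b[0],b[1],plane(S[n],*b[1],z).round(4))
    print(tri(S["scene"],P["scene"],S["top"],P["top"]))
out=[]
for n,(x0,y0) in(("scene",(265,270)),("top",(335,280))):
    im=cv2.imread(f"pics/{n}8.png")[y0:y0+100,x0:x0+80]
    out.append(cv2.resize(np.clip(im*2.,0,255).astype(np.uint8),None,fx=5,fy=5,interpolation=2))
cv2.imwrite("pics/c8b.png",cv2.hconcat(out))
E
```

```text
scene blue 300 [310.13 347.29] [ 0.4618 -0.0452  0.0955]
top blue 174 [390.95 338.62] [ 0.4641 -0.043   0.0955]
(array([ 0.46371733, -0.0435118 ,  0.09125092]), np.float64(0.0006013831388319042))
scene green 87 [283.83 305.6 ] [0.4855 0.0433 0.0965]
top green 62 [349.37 326.95] [0.4863 0.0434 0.0965]
(array([0.4860535 , 0.04348401, 0.09581595]), np.float64(0.0006026057514385892))
```

View pics/c8b.png

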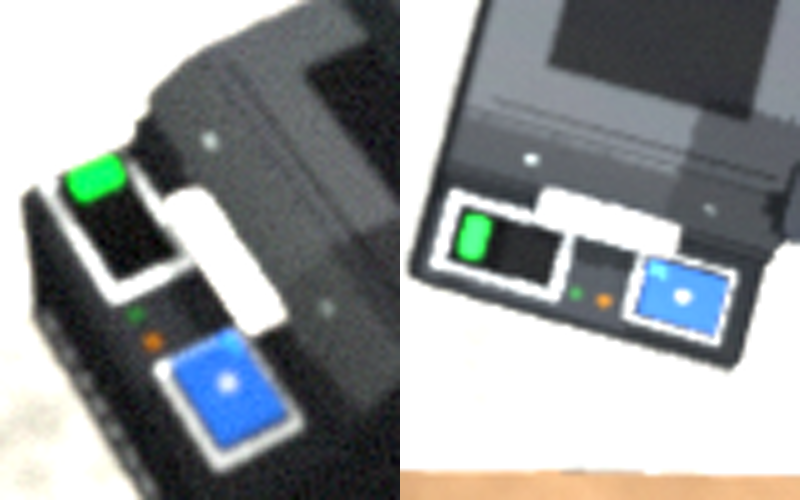

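send_rows:
  commands: [-0.056,0.095,0,0.003,0.006,0.002,1,-0.056,0.095,0,0,0,0,1,-0.056,0.095,0,0,0,0,1,-0.056,0.095,0,0,0,0,1,-0.056,0.095,0,0,0,0,1,-0.056,0.095,0,0,0,0,1,0,0,0,0,0,0,1,0,0,0,0,0,0,1]

```text
clock: 7.8
tool_pos: [0.4736, 0.0624, 0.1747]
eef_rot: [-0.557, -0.439, 0.558, -0.431]
contact_force: [-0.4, 0.3, -0.5]
opening: 0.004
```

```bash
python3 st.py; python3 - <<'E'
from h import *
S={n:dict(np.load(f"{n}0.npz")) for n in("scene","top")}
print(tri(S["scene"],(307,298),S["top"],(361.2,312)),tri(S["scene"],(330.2,331.6),S["top"],(396.8,321.8)))
E
```

```text
t 7.8 p [0.4736 0.0624 0.1747] printer frame -0.0901 0.0673 F [-0.42  0.28 -0.53] op 0.0040692192144585835
jaw deg -14.06220722611184 tilt rotvec to fix [-0.47 -0.52 -0.  ] q [ 0.06  0.58 -0.43  2.02  0.38  0.63 -0.87]
(array([0.51750057, 0.02016494, 0.10966586]), np.float64(0.0009759840336780546)) (array([ 0.49871588, -0.0529095 ,  0.108765  ]), np.float64(0.0002169970292100493))
```

send_rows:
  commands: [0.025,-0.04,-0.06,-0.005,-0.006,-0.01,1,0.025,-0.035,-0.06,0,0,0,1,0,0,-0.06,0,0,0,1,0,0,-0.06,0,0,0,1,0,0,0,0,0,0,1,0,0,0,0,0,0,1]

```text
clock: 8.4
tool_pos: [0.4882, 0.0392, 0.111]
eef_rot: [-0.562, -0.429, 0.562, -0.43]
contact_force: [0.4, 1.0, -0.1]
opening: 0.005
```

```bash
python3 st.py
```

```text
t 8.4 p [0.4882 0.0392 0.111 ] printer frame -0.07 0.0486 F [ 0.39  0.98 -0.06] op 0.004753220409032939
jaw deg -15.180970106842137 tilt rotvec to fix [0.03 0.   0.  ] q [ 0.03  0.69 -0.34  2.05  0.48  0.47 -0.93]
```

send_rows:
  commands: [-0.008,0.014,-0.03,0,0,0,1,0,0.001,-0.03,0,0,0,1,0,0.001,-0.03,0,0,0,1,0,0,-0.025,0,0,0,1,0,0,0,0,0,0,1]

```text
clock: 8.9
tool_pos: [0.4872, 0.0433, 0.0809]
eef_rot: [0.562, 0.429, -0.561, 0.43]
contact_force: [-0.1, 0.5, 0.3]
opening: 0.005
```

```bash
python3 st.py 9; python3 v.py 9
```

```text
t 8.9 p [0.4872 0.0433 0.0809] printer frame -0.072 0.0524 F [-0.11  0.5   0.3 ] op 0.005300482118228501
jaw deg -15.214183071120258 tilt rotvec to fix [-0.01  0.13  0.  ] q [-0.01  0.74 -0.28  2.08  0.52  0.39 -0.97]
```

View pics/c9.png

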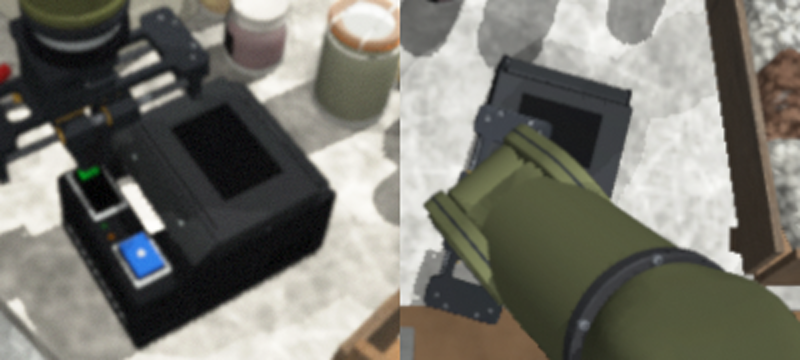

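send_rows:
  commands: [-0.002,-0.003,-0.016,0,0,0,1,0,0,-0.016,0,0,0,1,0,0,-0.012,0,0,0,1]

```text
clock: 9.3
tool_pos: [0.4879, 0.0427, 0.0706]
eef_rot: [0.564, 0.428, -0.56, 0.43]
contact_force: [0.3, 0.4, 0.0]
opening: 0.007
```

send_rows:
  commands: [0,0,-0.01,0,0,0,1,0,0,-0.01,0,0,0,1]

```text
clock: 9.5
tool_pos: [0.4882, 0.0434, 0.0653]
eef_rot: [0.564, 0.429, -0.56, 0.43]
contact_force: [0.1, 0.4, 1.4]
opening: 0.001
```

send_rows:
  commands: [-0.004,0,-0.01,0,0,0,1,0,0,-0.01,0,0,0,1]

```text
clock: 9.7
tool_pos: [0.4871, 0.0434, 0.0607]
eef_rot: [0.564, 0.428, -0.56, 0.43]
contact_force: [-7.8, -0.2, 43.4]
opening: 0.002
```

send_rows:
  commands: [0,0,-0.008,0,0,0,1,0,0,-0.008,0,0,0,1]

```text
clock: 9.9
tool_pos: [0.4871, 0.0434, 0.0609]
eef_rot: [0.564, 0.427, -0.559, 0.432]
contact_force: [-4.3, -0.4, 27.7]
opening: 0.006
```

send_rows:
  commands: [0,0,0.01,0,0,0,1,0,0,0.04,0,0,0,1,0,0,0.06,0,0,0,1,0,0,0.06,0,0,0,1,-0.02,-0.07,0,0,0,0,1,-0.02,-0.07,0,0,0,0,1,-0.02,-0.07,0,0,0,0,1,-0.02,-0.07,0,0,0,0,1,0,0,0,0,0,0,1,0,0,0,0,0,0,1]

```text
clock: 10.9
tool_pos: [0.467, -0.0289, 0.1082]
eef_rot: [0.565, 0.427, -0.558, 0.433]
contact_force: [-1.0, -0.1, 0.1]
opening: 0.004
```

```bash
python3 st.py 10; python3 - <<'E'
from h import *
S={n:dict(np.load(f"{n}0.npz")) for n in("scene","top")}
out=[]
for n,(x0,y0) in(("scene",(265,240)),("top",(335,250))):
    im=cv2.imread(f"pics/{n}10.png")[y0:y0+130,x0:x0+90].astype(float)
    out.append(cv2.resize(np.clip(im*1.8,0,255).astype(np.uint8),None,fx=4.4,fy=4.4,interpolation=2))
cv2.imwrite("pics/c10.png",cv2.hconcat(out))
E
```

```text
t 10.9 p [ 0.467  -0.0289  0.1082] printer frame -0.0729 -0.0226 F [-1.   -0.13  0.14] op 0.003856140988153187
jaw deg -15.159416100638381 tilt rotvec to fix [0.06 0.71 0.  ] q [ 0.16  0.67 -0.32  2.13  0.54  0.4  -0.85]
```

View pics/c10.png

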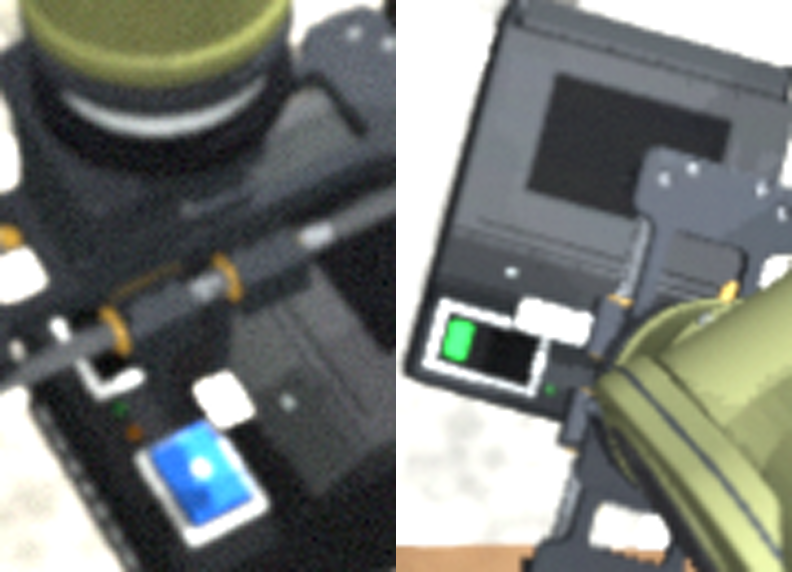

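send_rows:
  commands: [0.05,-0.08,0.1,0,0.007,0,1,0.05,-0.1,0.1,0,0,0,1,0.05,-0.1,0.1,0,0,0,1,0.05,-0.1,0,0,0,0,1,0,0,0,0,0,0,1]

```text
clock: 11.5
tool_pos: [0.5201, -0.1189, 0.1866]
eef_rot: [0.559, 0.435, -0.557, 0.433]
contact_force: [-0.1, -0.6, -0.2]
opening: 0.006
```

```bash
python3 st.py 11; python3 - <<'E'
from h import *
S={n:dict(np.load(f"{n}0.npz")) for n in("scene","top")}
roi={"scene":(260,240,420,400),"top":(325,240,440,365)}
P={}
for n in S:
    im=cv2.imread(f"pics/{n}11.png")
    for b in blobs(im,(50,120,40),(80,255,255),roi[n]):
        if b[0]>30: P[n]=b[1]; print(n,b[0],b[1])
print(tri(S["scene"],P["scene"],S["top"],P["top"]))
out=[]
for n in("8","11"):
    im=cv2.imread(f"pics/scene{n}.png")[280:370,265:345].astype(float)
    out.append(cv2.resize(np.clip(im*2.5,0,255).astype(np.uint8),None,fx=5,fy=5,interpolation=2))
cv2.imwrite("pics/c11.png",cv2.hconcat(out))
E
```

```text
t 11.5 p [ 0.5201 -0.1189  0.1866] printer frame 0.0016 -0.0959 F [-0.05 -0.6  -0.21] op 0.006028236313739354
jaw deg -14.28822033714232 tilt rotvec to fix [-0.17  0.06  0.  ] q [ 0.44  0.63 -0.5   1.86  0.42  0.76 -0.53]
scene 69 [283.96 307.2 ]
top 57 [348.88 326.72]
(array([0.48646799, 0.04412117, 0.09006277]), np.float64(0.0006119518813754385))
```

View pics/c11.png

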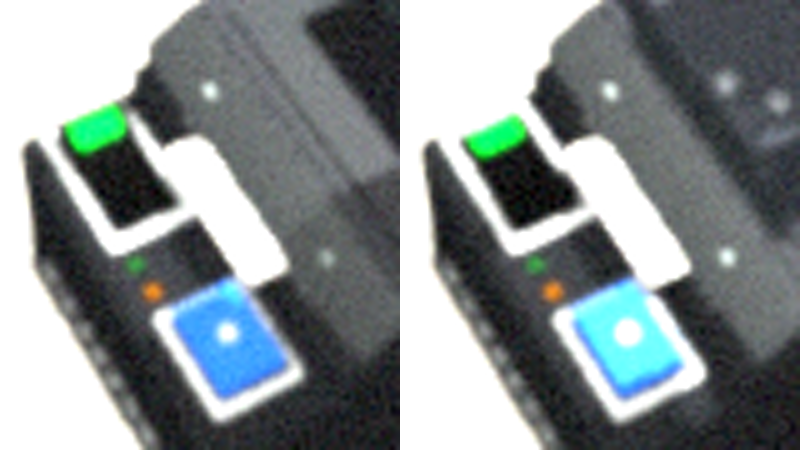

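send_rows:
  commands: [-0.055,0.07,0,0,0,-0.008,1,-0.055,0.07,-0.07,0,0,0,1,-0.055,0.07,-0.07,0,0,0,1,-0.055,0.07,-0.07,0,0,0,1,0,0,-0.05,0,0,0,1,0,0,0,0,0,0,1]

```text
clock: 12.2
tool_pos: [0.4569, -0.0299, 0.1188]
eef_rot: [0.557, 0.441, -0.555, 0.432]
contact_force: [0.5, -0.0, -0.0]
opening: 0.007
```

```bash
python3 st.py
```

```text
t 12.2 p [ 0.4569 -0.0299  0.1188] printer frame -0.0824 -0.0263 F [ 0.48 -0.   -0.03] op 0.007293936618820737
jaw deg -13.737943119200382 tilt rotvec to fix [-0.72 -0.33 -0.  ] q [ 0.22  0.66 -0.38  2.13  0.52  0.45 -0.81]
```

send_rows:
  commands: [0.026,-0.05,-0.02,-0.008,-0.004,-0.013,1,0,0,-0.03,0,0,0,1,0,0,-0.03,0,0,0,1,0,0,-0.03,0,0,0,1,0,0,0,0,0,0,1]

```text
clock: 12.7
tool_pos: [0.4648, -0.042, 0.09]
eef_rot: [0.561, 0.43, -0.56, 0.431]
contact_force: [-0.9, -0.1, 0.2]
opening: 0.003
```

```bash
python3 st.py
```

```text
t 12.7 p [ 0.4648 -0.042   0.09  ] printer frame -0.0716 -0.0359 F [-0.94 -0.13  0.22] op 0.003058682373194554
jaw deg -14.923067847454364 tilt rotvec to fix [0.01 0.16 0.  ] q [ 0.18  0.71 -0.31  2.14  0.58  0.37 -0.86]
```

send_rows:
  commands: [-0.005,-0.006,-0.03,0,0,0,1,0,0,-0.03,0,0,0,1,0,0,-0.018,0,0,0,1,0,0,0,0,0,0,1]

```text
clock: 13.1
tool_pos: [0.4635, -0.044, 0.0687]
eef_rot: [0.562, 0.43, -0.56, 0.431]
contact_force: [0.5, 0.3, -0.4]
opening: 0.002
```

```bash
python3 st.py
```

```text
t 13.1 p [ 0.4635 -0.044   0.0687] printer frame -0.0724 -0.0382 F [ 0.54  0.34 -0.4 ] op 0.0022096440768913364
jaw deg -14.969797863981524 tilt rotvec to fix [0.   0.17 0.  ] q [ 0.15  0.75 -0.26  2.15  0.61  0.3  -0.88]
```

send_rows:
  commands: [0,0,-0.018,0,0,0,1,0,0,-0.018,0,0,0,1,0,0,-0.01,0,0,0,1,0,0,-0.004,0,0,0,1]

```text
clock: 13.5
tool_pos: [0.464, -0.0441, 0.0597]
eef_rot: [0.562, 0.429, -0.559, 0.433]
contact_force: [-3.1, 0.2, 11.9]
opening: 0.006
```

send_rows:
  commands: [0,0,-0.004,0,0,0,1,0,0,-0.004,0,0,0,1,0,0,-0.004,0,0,0,1,0,0,-0.004,0,0,0,1,0,0,-0.004,0,0,0,1,0,0,-0.004,0,0,0,1,0,0,-0.004,0,0,0,1,0,0,-0.004,0,0,0,1,0,0,-0.004,0,0,0,1,0,0,-0.004,0,0,0,1]

```text
clock: 14.5
tool_pos: [0.4644, -0.0443, 0.0597]
eef_rot: [0.564, 0.425, -0.557, 0.438]
contact_force: [-2.7, 0.8, 15.0]
opening: 0.005
```

send_rows:
  commands: [0,0,-0.004,0,0,0,1,0,0,-0.004,0,0,0,1,0,0,-0.004,0,0,0,1,0,0,-0.004,0,0,0,1,0,0,-0.004,0,0,0,1,0,0,-0.004,0,0,0,1,0,0,-0.004,0,0,0,1,0,0,-0.004,0,0,0,1,0,0,-0.004,0,0,0,1,0,0,-0.004,0,0,0,1,0,0,0.06,0,0,0,1,0,0,0.1,0,0,0,1]

```text
clock: 15.7
tool_pos: [0.4635, -0.0442, 0.0989]
eef_rot: [0.564, 0.422, -0.555, 0.442]
contact_force: [-0.4, 0.3, 0.1]
opening: 0.005
```

send_rows:
  commands: [0,0,0.1,0,0,0,1,0,0,0.1,0,0,0,1,0.05,-0.1,0.1,0,0,0,1,0.05,-0.1,0.1,0,0,0,1,0.05,-0.1,0,0,0,0,1,0.05,-0.1,0,0,0,0,1,0,0,0,0,0,0,1,0,0,0,0,0,0,1]

```text
clock: 16.5
tool_pos: [0.5158, -0.1474, 0.2054]
eef_rot: [0.565, 0.421, -0.553, 0.444]
contact_force: [0.3, 0.2, -1.1]
opening: 0.009
```

```bash
python3 st.py 12; python3 - <<'E'
from h import *
S={n:dict(np.load(f"{n}0.npz")) for n in("scene","top")}
roi={"scene":(260,240,420,400),"top":(325,240,440,365)}
for c,lo,hi in(("blue",(95,120,50),(125,255,255)),("green",(50,120,40),(80,255,255))):
  P={}
  for n in S:
    for b in blobs(cv2.imread(f"pics/{n}12.png"),lo,hi,roi[n]):
        if b[0]>30: P[n]=b[1]; print(n,c,b[0],b[1])
  print(tri(S["scene"],P["scene"],S["top"],P["top"]))
out=[]
for n,(x0,y0) in(("scene",(265,270)),("top",(335,260))):
    im=cv2.imread(f"pics/{n}12.png")[y0:y0+110,x0:x0+90].astype(float)
    out.append(cv2.resize(np.clip(im*2,0,255).astype(np.uint8),None,fx=4.4,fy=4.4,interpolation=2))
cv2.imwrite("pics/c12.png",cv2.hconcat(out))
E
```

```text
t 16.5 p [ 0.5158 -0.1474  0.2054] printer frame 0.0048 -0.1246 F [ 0.34  0.16 -1.08] op 0.009162289776745956
jaw deg -14.488803153991652 tilt rotvec to fix [0.88 1.93 0.  ] q [ 0.5   0.59 -0.5   1.86  0.42  0.75 -0.49]
scene blue 301 [309.92 347.07]
top blue 177 [390.81 338.68]
(array([ 0.46360282, -0.04315755,  0.09164216]), np.float64(0.0005981851141399455))
scene green 68 [283.9  307.26]
top green 57 [348.88 326.72]
(array([0.48641888, 0.04414522, 0.08992745]), np.float64(0.0007291344054187419))
```

View pics/c12.png

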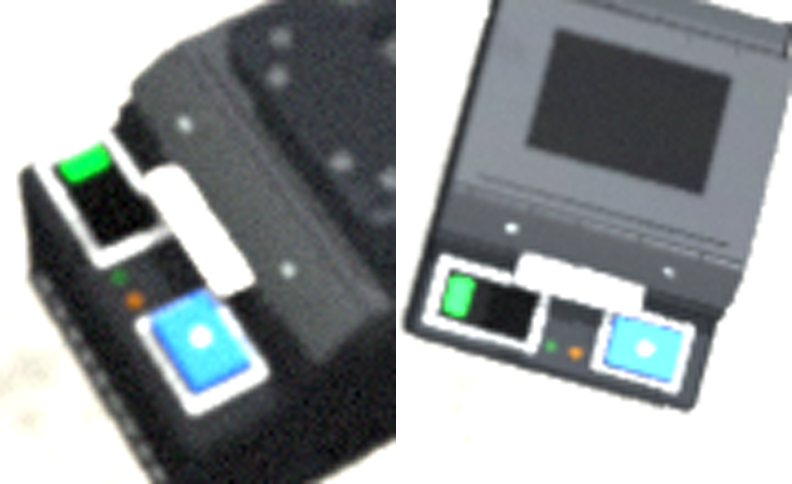

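View pics/top12.png

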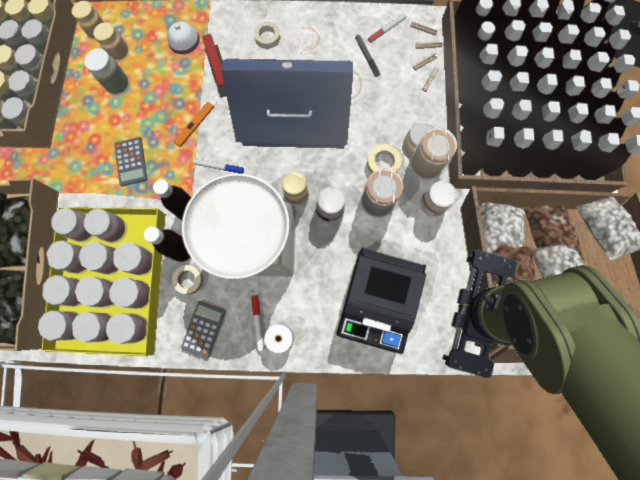

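```bash
python3 -c "
from plant import job,telemetry
print(telemetry.get_state()['contact_force']);print(job.finish_job())"
```

```text
[-0.29681947 -0.18482304 -0.20822986]
the job is handed in; nothing more can be done
None
```

I shut the cover, switched the printer on, and held the feed key down for about 2.1 s before letting it go, in that order. The job went in at 16.5 s, and `finish_job` gave no verdict.

**Last checks:**
- **Cover:** it is at its hard stop. The two screws on its lip dropped from 176 mm to about 109 mm high.
- **Rocker:** it is on. The green end went down to about 90 mm, the tip stopped at the on height, and the off half looks raised.
- **Feed key:** it is back up. Its measured position is the same as before the press.
- **Printer and the other objects:** the printer's marks did not move beyond measuring error (about 1 mm), and nothing else looks moved. The arm is clear, with no contact force.

**What disagreed:**
- **Fingertip height:** the fingertips end about 31 mm above the reported TCP, by both the pictures and the contacts. I took heights from contact instead.
- **Feed key height:** the two camera views put the key top at about 91 mm, although it is listed at 95.5 mm. It read the same before the press and after release, so I take it as a measuring bias.
- **Pushing force:** the fingertips pushed harder than needed, up to about 37 N on the shut cover and 43 N on the rocker at its stop. The wrist limit is 120 N. The 40 N limit is for the arm and gripper body, which should not have touched anything.

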